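Uncap the unit's connectors and carton the covers

ROBOT

A 7-joint arm with a two-finger parallel gripper is mounted at the origin on the work surface. World frame = base frame: x ahead of the robot, y to its left, z up, the work surface at z = 0. Lengths are in m, angles in rad, forces in N, time in s.
With the tool pointing down it reaches from about 0.4 to 0.875 m from the base axis. Payload 6.5 kg.
Tool frame: the origin (TCP) lies on the centre line of the jaws, within the pads' length; the fingertips stand 17 mm ahead of it and the grasp point (between the pads) lies 2 mm behind it; z points along the fingers, y is the line along which they close (so a half turn about z gives the same grasp; the last joint's range is limited). The gripper opens to 88 mm and grips with 3 to 60 N. Pads are 18 mm wide; open, the fingers measure 123 mm over their backs; the gripper's body (75 mm by 187 mm) begins 45 mm behind the grasp point.
Start: joints at [-1.185, 0.536, -0.004, 1.538, 0.003, 1.067, -0.071], TCP at [0.284, 0.585, 0.256] pointing down, gripper open.
Joint ranges: [-2.7, 2.7], [-0.37, 2.16], [-1.27, 1.26], [0.24, 2.4], [-1.31, 4.45], [0.19, 1.91], [-2.76, 2.76]. Speed limits (rad/s): [2.39, 2.39, 3.14, 3.14, 3.14, 3.14, 3.14].

INTERFACE

Orientations are given as a unit quaternion [x, y, z, w].
In Python, from station import env gives the robot as it stands. The module is installed in compiled form; this text tells all that it offers.
- The arm moves only by the tool send_rows, never from a script. Its argument "series" is a list of rows, each a list of 6 numbers: the shift along the tool's x, y, z in m, then the turn, a rotation vector about the tool's x, y, z in degrees. A call has 1 to 5 rows; each row is the pose to reach, as a shift and turn from the pose commanded when the call began, along the tool's axes at that moment; what a row does not reach only later rows make up. A row lasts 1/8 s, in which the tool goes at most 62.5 mm and 10.7 degrees, less where a joint would pass 70% of its speed; a pose out of reach is approached as far as the arm can. A call with a gripper value outside its range is refused whole. "fingers" is the gripper command: -1 is shut, 1 is fully open, values between are in proportion, set as the call begins (left out, the last holds). The fingers move at their own pace and stop on an object; "squeeze" is the grip in N (left out, the last holds). Time passes only in rows, so rows that repeat a pose let the fingers close. It gives the time, the measured TCP pose, the force, the opening and the grip force at its end, in the units of the state.
- env.get_obs(): the state, without advancing time (a new reading comes with each control period).
- env.grab_frame(name): name is "scene" or "top" or "wrist"; returns the picture (400x640x3 uint8, red, green, blue); there is no depth.
- env.camera_info(name): a dict with "vertical_fov" (degrees; the focal length in pixels is half the picture's height over the tangent of half this angle, whatever the lens; pixels are square), "cx", "cy" (the principal point, pixels), "R" (3x3) and "t" (3): a world point X has camera coordinates R X + t. Camera axes: x right, y down, z forward; pixel columns grow to the right and rows downward; lengths in m; the calibration is good to about 2 mm. A picture is of the moment at which its call begins: read the wrist's pose just before it. camera_info takes no time and is no camera call; for the wrist camera it gives the pose at the moment of the call.
- env.sign_off(): hands the job in; it is judged then, once.
The state is a dict: "time": time; "joints": joint angles; "joint_velocities": joint speeds; "tau": joint torques, N m; "position": TCP position; "ee_rot": TCP orientation; "ft_force": force on the tool from outside, world axes, zero at the start; "torque": the same for the moment, N m; "opening": opening from 0.0 (shut) to 1.0 (fully open); "grasp_force": force on a finger pad.
Only numpy, scipy, OpenCV 4.12 (cv2) and the standard library are available. Lean on these libraries where they do the work, as an engineer would, in place of code of your own. Each camera call takes 0.05 s, during which the arm holds its last target. There are 200 camera calls.

TASK

This electronics unit goes on test: first fold both flaps of the carton right back, then pull every push-on dust cover off the unit's connectors and put them all in the carton, together with the one already lying on the bench. When all the covers are inside, fold both flaps down flat again, and leave the bottle, the multimeter and the screwdriver where they are.

Things in the scene. Friction and masses are not known exactly. Their poses are not given: they have to be found in the camera images.
- unit: electronics unit, fixed to the bench: light metal housing 190 (x) x 270 (y) x 70 mm high; its lid carries six upright rectangular connectors in two rows of three (43 mm either side of the middle in x; 85, 0 and -85 mm in y). Origin: centre of the underside, z up.
- carton: small cardboard carton, fixed to the bench, 208 (x) x 168 (y) x 60 mm high outside, walls and floor 4 mm, single inner space 200 x 160 mm. Origin: centre of its underside, z up. Two side flaps are creased along its long walls (at y = +82 and -82 mm, 62 mm up, lines along x); two short end flaps already hang outside its ends (they reach 35 mm out).
- flap_left (a joint): angle (rad) of the carton's flap creased along its +y wall: 0 lies flat over the carton, 1.57 upright, stops at 2.7 folded right out. It starts ajar. 204 mm long, 75 mm from crease to free edge, 3 mm board; the crease is stiff enough that the flap stays where it is left, and under 0.5 N at the edge moves it. Lying flat, the two flaps leave a 14 mm gap between their edges.
- flap_right (a joint): the same for the flap creased along the -y wall of the carton; grows as it opens outward, 0 flat.
- flap_left_edge (a point): middle of the free edge of the left (+y) flap; moves with the flap.
- flap_right_edge (a point): middle of the free edge of the right (-y) flap; moves with the flap.
- cover1: black plastic dust cover 28 (x) x 52 (y) x 32 mm (z), open below, ribbed on its long sides, about 30 g; origin: centre of its open lower edge, z towards its closed top. If present it starts snapped over a connector, its lower edge 72 mm above the unit's underside: sprung catches hold it, and it comes off when pulled straight up with about 10 to 16 N; the catches let go within 8 mm, and 20 mm up it is clear of the connector. Absent covers read None from the start.
- cover2: dust cover like cover1; if present, snapped over another connector of the unit.
- cover3: dust cover like cover1; if present, snapped over another connector of the unit.
- cover4: dust cover like cover1; if present, snapped over another connector of the unit.
- cover5: dust cover like cover1; if present, snapped over another connector of the unit.
- cover6: dust cover like cover1; if present, snapped over another connector of the unit.
- cover7: dust cover like cover1, but already off: it stands on the bench, open side down, between unit and carton.
- bottle: white plastic bottle, 60 mm across, 125 mm high, standing; not part of the job. Origin: centre of its underside.
- meter: grey handheld multimeter, 85 x 170 x 34 mm, lying; not part of the job. Origin: centre of its underside.
- driver: screwdriver lying on the bench; not part of the job. Origin: under its middle.
There are look-alikes about, which are no part of the job. What is shaped like the cover1 but red is not meant.

How it is judged:
On the way, in this order (a step that is already met when the one before it is completed fails the run):
1. both flaps of the carton are folded back, well past upright (more than 1.9 rad) (value of joint each of flap_left, flap_right above 1.9 rad), for 0.2 s.
2. every cover is in the carton (x of cover1 in the frame of carton between -0.1 and 0.1 m and y of cover1 in the frame of carton between -0.08 and 0.08 m and z of cover1 in the frame of carton between -0.005 and 0.05 m and x of cover2 in the frame of carton between -0.1 and 0.1 m and y of cover2 in the frame of carton between -0.08 and 0.08 m and z of cover2 in the frame of carton between -0.005 and 0.05 m and x of cover3 in the frame of carton between -0.1 and 0.1 m and y of cover3 in the frame of carton between -0.08 and 0.08 m and z of cover3 in the frame of carton between -0.005 and 0.05 m and x of cover4 in the frame of carton between -0.1 and 0.1 m and y of cover4 in the frame of carton between -0.08 and 0.08 m and z of cover4 in the frame of carton between -0.005 and 0.05 m and x of cover5 in the frame of carton between -0.1 and 0.1 m and y of cover5 in the frame of carton between -0.08 and 0.08 m and z of cover5 in the frame of carton between -0.005 and 0.05 m and x of cover6 in the frame of carton between -0.1 and 0.1 m and y of cover6 in the frame of carton between -0.08 and 0.08 m and z of cover6 in the frame of carton between -0.005 and 0.05 m and x of cover7 in the frame of carton between -0.1 and 0.1 m and y of cover7 in the frame of carton between -0.08 and 0.08 m and z of cover7 in the frame of carton between -0.005 and 0.05 m), for 0.2 s.
At the end, for the whole second after the job is handed in: every cover lies inside the carton (its origin within the walls and less than 50 mm above the carton's underside) at rest, and both flaps are down flat (within 0.3 rad) (all of step 2 and value of joint each of flap_left, flap_right below 0.3 rad and linear speed of each of cover1, cover2, cover3, cover4, cover5, cover6, cover7 below 0.03 m/s); the robot touches nothing.
It fails at once if the bottle is moved by more than 30 mm (distance of bottle from where it was at the start of the episode above 0.03 m).
It fails at once if the multimeter is moved by more than 30 mm (distance of meter from where it was at the start of the episode above 0.03 m).
It fails at once if the screwdriver is moved by more than 30 mm (distance of driver from where it was at the start of the episode above 0.03 m).
Of cover1, cover2, cover3, cover4, cover5, cover6 only 3 to 5 are there at a start; the rules pass over those that are not, and their reading is None.
At some moment in a run one of cover7 may be knocked a few centimetres aside while the robot is not near it.
Once in a run the grip may slacken for a moment while it holds something.
It also fails if it takes over 210 s, if anything falls off the work surface, if the arm or the gripper's body presses on something with over 40 N, if the wrist force passes 120 N, or if a joint passes its speed limit or range.

## Working session

There is one attempt and no reset: what is moved stays moved. The work goes in short steps, Python scripts to look and compute and a tool call to move; the robot and the scene stay as the last step left them, time stands still between calls to the robot, and variables do not carry over. Pictures are saved under pics/ and viewed, at most 14 in all, crops included, and the job is handed in when it is done.

Besides the shell and the picture viewer there is one more tool, called after ">>>" as name(argument=value, ...), one argument or row to a line, values as JSON. send_rows: Moves the arm, as the interface text tells. Its arguments: {"type":"object","properties":{"series":{"type":"array","items":{"type":"array","items":{"type":"number"}}},"fingers":{"type":"number"},"squeeze":{"type":"number"}},"required":["series"]}

```bash
mkdir -p pics; python3 - <<'E'
from station import env
import cv2
for n in("scene","top"):
    cv2.imwrite(f"pics/{n}0.png",env.grab_frame(n)[:,:,::-1]); print(n,env.camera_info(n))
print(env.camera_info("wrist"))
o=env.get_obs();print(o)
E
```

```text
scene {'vertical_fov': 53.00175865627783, 'cx': 319.35554876255424, 'cy': 196.70118575145477, 'R': array([[ 0.59199808,  0.80593537, -0.00254131],
       [ 0.60397742, -0.44573368, -0.66070626],
       [-0.53361929,  0.38960194, -0.75064024]]), 't': array([-0.38871604, -0.26234396,  1.31642666])}
top {'vertical_fov': 46.145122312108654, 'cx': 317.53591418155133, 'cy': 202.10727057890256, 'R': array([[-0.02374569, -0.99958844, -0.01609613],
       [-0.9860885 ,  0.02606849, -0.16416424],
       [ 0.16451628,  0.01197401, -0.98630169]]), 't': array([0.06180292, 0.59481391, 1.17206689])}
{'vertical_fov': 59.218629743762285, 'cx': 321.73001416848865, 'cy': 203.6726910602352, 'R': array([[ 0.43721721,  0.89935171, -0.00276106],
       [ 0.86079172, -0.41757807,  0.29097452],
       [ 0.26053547, -0.12959576, -0.95672682]]), 't': array([-0.64867405, -0.03946853,  0.38996398])}
{'time': 0.1, 'joints': array([-1.18522129,  0.53709322, -0.00445862,  1.53869722,  0.00258857,
        1.06731953, -0.07121901]), 'joint_velocities': array([-0.00086713, -0.00121758,  0.00282013,  0.00032564, -0.00070633,
       -0.0015062 ,  0.00115645]), 'tau': array([ 2.58033899e-03, -5.72082603e+01,  9.93975252e-01, -2.52229661e+01,
       -5.61570050e-02,  1.35201408e-02,  3.39677786e-05]), 'position': array([0.28354292, 0.58434199, 0.25495473]), 'ee_rot': array([ 2.23940069e-01,  9.74602624e-01, -7.45519513e-04, -1.24176806e-04]), 'ft_force': array([1.07107735, 1.12466324, 0.06435899]), 'torque': array([-0.01731803,  0.02806278, -0.02138388]), 'grasp_force': 0.0, 'opening': 0.9994601600379511}
```

View pics/top0.png

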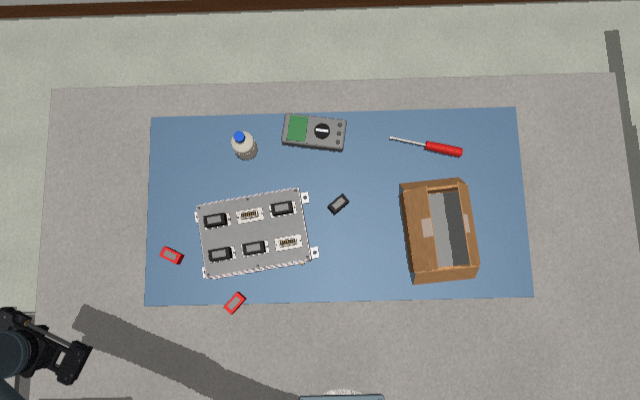

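View pics/scene0.png

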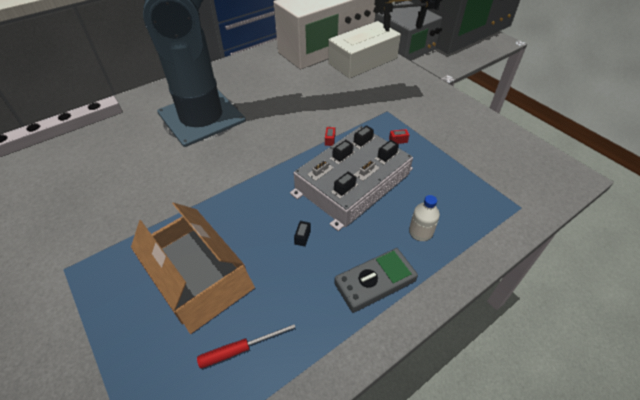

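Candidates (top picture): black covers on the unit at (217,219), (283,208), (220,253), (255,247), and a loose black cover at (339,204). The look-alikes are red, at (171,255) and (235,302), so I exclude those. The uncovered connectors are at (249,215) and (288,242). The carton is at (440,230). Next is the close crop.

```bash
cat > h.py <<'E'
from station import env
import numpy as np, cv2
from scipy.spatial.transform import Rotation as Ro
def K(ci): return 200/np.tan(np.radians(ci['vertical_fov']/2))
def px2w(ci,u,v,z):
    d=np.array([(u-ci['cx'])/K(ci),(v-ci['cy'])/K(ci),1]); R=ci['R']
    c=-R.T@ci['t']; d=R.T@d; return c+d*(z-c[2])/d[2]
def w2px(ci,X):
    p=ci['R']@np.asarray(X)+ci['t']; return p[:2]/p[2]*K(ci)+[ci['cx'],ci['cy']]
def crop(img,name,x0,x1,y0,y1,s):
    cv2.imwrite(f"pics/{name}.png",cv2.resize(img[y0:y1,x0:x1,::-1],None,fx=s,fy=s,interpolation=cv2.INTER_CUBIC))
def togo(p,yaw=None):
    """shift in tool axes from current pose to world p; and turn so that tool y (closing) has world yaw"""
    o=env.get_obs(); R=Ro.from_quat(o['ee_rot']); d=R.inv().apply(np.array(p)-o['position'])
    y=R.as_matrix()[:,1]; cur=np.degrees(np.arctan2(y[1],y[0])); 
    t=None if yaw is None else -((yaw-cur+90)%180-90)
    return np.round(d,4),t,cur
E
python3 - <<'E'
import cv2
im=cv2.imread("pics/top0.png")
cv2.imwrite("pics/c1.png",cv2.resize(im[180:290,155:355],None,fx=4,fy=4,interpolation=cv2.INTER_CUBIC))
cv2.imwrite("pics/c2.png",cv2.resize(im[165:295,390:490],None,fx=4.5,fy=4.5,interpolation=cv2.INTER_CUBIC))
E
```

```text
(no output)
```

View pics/c1.png

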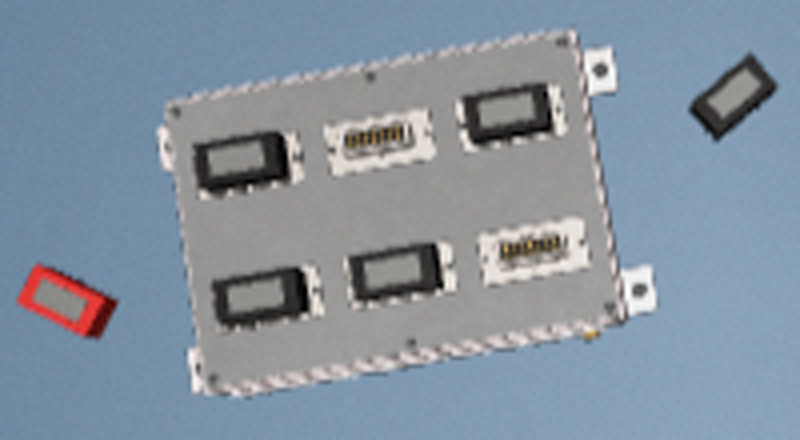

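View pics/c2.png

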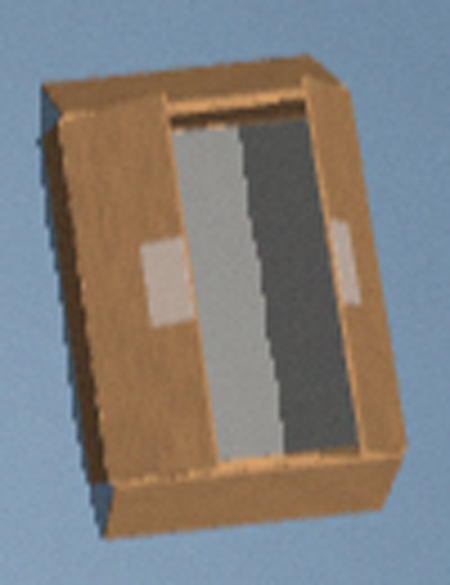

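```bash
python3 - <<'E'
from h import *
ci=env.camera_info("top")
f=lambda u,v,z,s=4,ox=155,oy=180: px2w(ci,ox+u/s,oy+v/s,z)
P=np.array([f(*p,.07) for p in((170,108),(577,38),(622,315),(208,390))])
print("unit",P.mean(0),P)
L={'A':(238,160),'B':(508,112),'C':(262,298),'D':(397,273)}
for k,p in L.items(): print(k,f(*p,.104))
A,B,C,D=[f(*p,.104) for p in L.values()]
d=(A-B);print("yaw row",np.degrees(np.arctan2(d[1],d[0])))
print('c7',f(735,93,.032),[f(*p,.032) for p in((692,105),(755,57),(776,88),(716,138))])
g=lambda u,v,z:f(u,v,z,4.5,390,165)
a,b=g(62,115,.062),g(108,482,.062); c,d=g(348,88,.062),g(405,450,.062)
print("creaseL",a,b,"creaseR",c,d,np.linalg.norm(a-b),np.degrees(np.arctan2(*(a-b)[1::-1])))
ctr=(a+b+c+d)/4;print(ctr)
m=(a+b)/2;mr=(c+d)/2;print(m,mr,np.linalg.norm((m-mr)[:2]))
# flap angles: search
ax=(a-b+c-d);ax[2]=0;ax/=np.linalg.norm(ax);yy=np.array([-ax[1],ax[0],0])
mL,mR=(165+215)/2,(305+358)/2
for th in np.arange(0.2,2.2,.2):
    l=ctr*[1,1,0]+[0,0,.062]+yy*(.082-.075*np.cos(th))+[0,0,.075*np.sin(th)]
    r=ctr*[1,1,0]+[0,0,.062]-yy*(.082-.075*np.cos(th))+[0,0,.075*np.sin(th)]
    print(round(th,1),(w2px(ci,l)-[390,165])*4.5,(w2px(ci,r)-[390,165])*4.5)
E
```

```text
unit [0.51833382 0.21068862 0.07      ] [[0.58820408 0.35467855 0.07      ]
 [0.62688078 0.09284734 0.07      ]
 [0.44925272 0.06768528 0.07      ]
 [0.40899768 0.32754329 0.07      ]]
A [0.54892715 0.30253298 0.104     ]
B [0.57461817 0.1347625  0.104     ]
C [0.46342875 0.28674312 0.104     ]
D [0.47663529 0.20394973 0.104     ]
yaw row 98.70618247899168
c7 [ 0.59458974 -0.00878101  0.032     ] [array([0.58732893, 0.01977232, 0.032     ]), array([ 0.61835393, -0.02274611,  0.032     ]), array([ 0.59721606, -0.03589327,  0.032     ]), array([0.56498276, 0.00461954, 0.032     ])]
creaseL [ 0.61842646 -0.17630853  0.062     ] [ 0.41001784 -0.19064182  0.062     ] creaseR [ 0.62977061 -0.34047797  0.062     ] [ 0.42366319 -0.35644679  0.062     ] 0.20890092002140934 3.9343187707840386
[ 0.52046953 -0.26596878  0.062     ]
[ 0.51422215 -0.18347518  0.062     ] [ 0.5267169  -0.34846238  0.062     ] 0.16545965120046963
0.2 [221.7392316  279.66112913] [252.04818794 276.67965871]
0.4 [219.96888123 277.55143263] [266.62563093 272.96184409]
0.6 [212.6183333  276.12721489] [286.01745903 268.90700335]
0.8 [199.82463399 275.47447666] [309.52874027 264.6829793 ]
1.0 [182.00772893 275.64566279] [336.21376036 260.4765559 ]
1.2 [159.87289431 276.65274614] [364.91103959 256.48333648]
1.4 [134.38687399 278.46306114] [394.30372872 252.89528891]
1.6 [106.72655229 280.99891777] [423.00141749 249.88726345]
1.8 [ 78.2039058  284.14148841] [449.6347861  247.60418681]
2.0 [ 50.17568607 287.73873004] [472.95131542 246.15068558]
```

The top crop shows four black covers on the unit and one loose black one. The carton crop shows both flaps ajar at about 0.95 rad, with a gap of roughly 75 mm between their edges. First I move towards the carton, turning so that tool y lies along carton x.

>>> send_rows(
  series=[
    [-0.04,-0.045,0,0,0,10.6],
    [-0.08,-0.09,0,0,0,21.2],
    [-0.12,-0.135,0,0,0,31.8],
    [-0.16,-0.18,0,0,0,42.4],
    [-0.2,-0.225,0,0,0,53],
  ],
  fingers=-1,
  squeeze=30,
)

```text
time: 0.72
position: [0.3656, 0.293, 0.2556]
ee_rot: [0.638, 0.77, -0.0, -0.0]
ft_force: [0.8, -0.0, -0.2]
opening: 0.46
grasp_force: 0.0
```

```bash
python3 -c "
from h import *
print(env.get_obs()['position'],env.get_obs()['joints'],togo([.52,-.266,.2],4.2))"
```

```text
[0.36564548 0.29299969 0.25562017] [-0.99576736  0.22733784  0.25920895  2.01467177 -0.07344566  0.90826603
 -0.50973678] (array([-0.578 ,  0.0472,  0.0556]), np.float64(6.570324267192106), np.float64(10.770324267192105))
```

>>> send_rows(
  series=[
    [-0.06,0.005,0,0,0,3],
    [-0.12,0.01,0,0,0,6.5],
    [-0.18,0.015,0,0,0,6.5],
    [-0.24,0.019,0,0,0,6.5],
    [-0.3,0.024,0,0,0,6.5],
  ],
)

```text
time: 1.35
position: [0.4469, 0.0035, 0.2558]
ee_rot: [0.678, 0.735, 0.0, -0.0]
ft_force: [-0.3, 0.6, 1.0]
opening: 0.0
grasp_force: 0.0
```

>>> send_rows(
  series=[
    [-0.055,0.01,0.01,0,0,0],
    [-0.11,0.022,0.02,0,0,0],
    [-0.165,0.033,0.035,0,0,0],
    [-0.22,0.044,0.05,0,0,0],
    [-0.274,0.054,0.056,0,0,0],
  ],
)

```text
time: 1.98
position: [0.5226, -0.2647, 0.1984]
ee_rot: [0.678, 0.735, -0.0, -0.001]
ft_force: [1.0, 0.6, -0.2]
opening: 0.007
grasp_force: 0.0
```

```bash
python3 -c "
from h import *
print(env.get_obs()['opening'],env.get_obs()['joints'],togo([.52,-.266,.107],4.2))
crop(env.grab_frame('wrist'),'w1',0,640,0,400,1)"
```

```text
0.007432222067003865 [ 0.01006514  0.54203607  0.52263344  1.78582019 -0.33380362  0.9045646
  0.76108503] (array([-0.0012, -0.0025,  0.0914]), np.float64(0.43858168508984363), np.float64(4.6385816850898465))
```

View pics/w1.png

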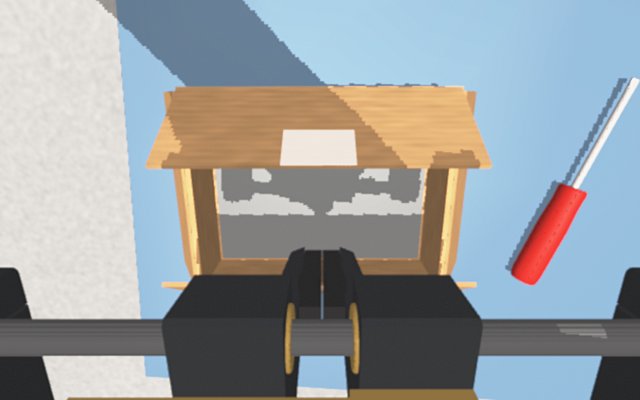

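The wrist view shows the left flap ajar (its free edge around row 165), with the carton centred and aligned. I descend into the gap and fold the flaps out.

>>> send_rows(
  series=[
    [0,0,0.03,0,0,0],
    [0,0,0.06,0,0,0],
    [0,0,0.09,0,0,0],
    [0,0,0.09,0,0,0],
  ],
)

```text
time: 2.52
position: [0.5211, -0.2624, 0.1078]
ee_rot: [0.678, 0.735, -0.001, -0.002]
ft_force: [0.9, 0.2, 0.2]
opening: 0.003
grasp_force: 0.0
```

>>> send_rows(
  series=[
    [0.03,0,0,0,0,0],
    [0.06,0,0,0,0,0],
    [0.085,0,0,0,0,0],
    [0.11,0,0,0,0,0],
    [0.12,0,0,0,0,0],
  ],
)

```text
time: 3.15
position: [0.5138, -0.1425, 0.1109]
ee_rot: [0.677, 0.736, 0.001, 0.0]
ft_force: [-0.8, -1.0, -0.8]
opening: 0.006
grasp_force: 0.1
```

>>> send_rows(
  series=[
    [-0.05,0,0,0,0,0],
    [-0.1,0,0,0,0,0],
    [-0.13,0,0,0,0,0],
    [-0.16,0,0,0,0,0],
    [-0.185,0,0,0,0,0],
  ],
)

```text
time: 3.78
position: [0.528, -0.3305, 0.1107]
ee_rot: [0.679, 0.735, -0.0, 0.001]
ft_force: [-0.5, 0.9, -0.0]
opening: 0.005
grasp_force: 0.2
```

>>> send_rows(
  series=[
    [-0.025,0,0,0,0,0],
    [-0.05,0,0,0,0,0],
    [-0.055,0,0,0,0,0],
    [0,0,-0.05,0,0,0],
    [0.04,0,-0.11,0,0,0],
  ],
)

```text
time: 4.4
position: [0.525, -0.2982, 0.2026]
ee_rot: [0.678, 0.735, -0.0, -0.002]
ft_force: [1.1, 0.5, 0.4]
opening: 0.004
grasp_force: 0.0
```

```bash
python3 -c "
from h import *
import cv2
im=env.grab_frame('top');a=im[150:310,300:500]
crop(im,'t2',300,500,150,310,3)
print(env.get_obs()['position'])"
```

```text
[ 0.52870985 -0.29492006  0.20933062]
```

View pics/t2.png

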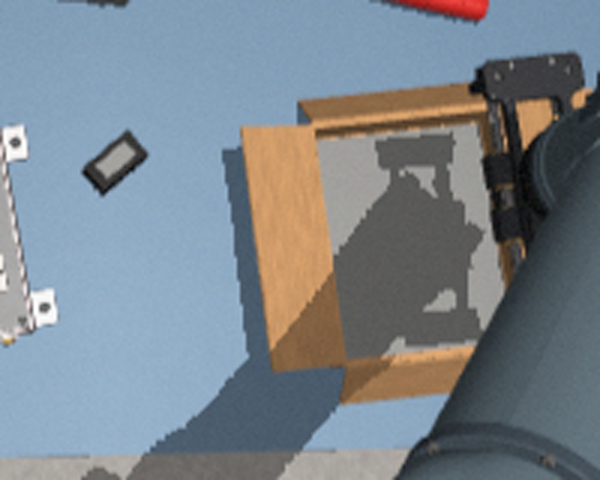

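The left flap is folded out. The loose cover is still at about (338,203). I'll go above it and check with the wrist camera.

```bash
python3 -c "
from h import *
print(togo([.592,-.0088,.16],36),env.get_obs()['joints'])"
```

```text
(array([0.2796, 0.087 , 0.0504]), np.float64(-31.125562749518195), np.float64(4.874437250481802)) [ 0.06480152  0.55580121  0.51964824  1.73027092 -0.33693212  0.94010104
  0.80475016]
```

>>> send_rows(
  series=[
    [0.056,0.018,0,0,0,-8],
    [0.112,0.035,0,0,0,-16],
    [0.168,0.053,0,0,0,-24],
    [0.224,0.07,0.02,0,0,-31],
    [0.28,0.087,0.05,0,0,-31],
  ],
  fingers=0.4,
)

```text
time: 5.08
position: [0.5902, -0.0148, 0.1549]
ee_rot: [0.456, 0.89, 0.001, 0.001]
ft_force: [0.6, 0.9, -0.1]
opening: 0.546
grasp_force: 0.0
```

```bash
python3 -c "
from h import *
env.grab_frame('top');ci=env.camera_info('wrist');im=env.grab_frame('wrist')
print(togo([.592,-.0088,.025],36),w2px(ci,[.592,-.0088,.032]))
crop(im,'w3',0,640,0,400,1)
crop(env.grab_frame('top'),'t3',300,500,150,310,3)"
```

```text
(array([-0.0038,  0.0026,  0.1263]), np.float64(0.2499766275510069), np.float64(36.249976627551014)) [321.58794406 212.14097944]
```

View pics/w3.png

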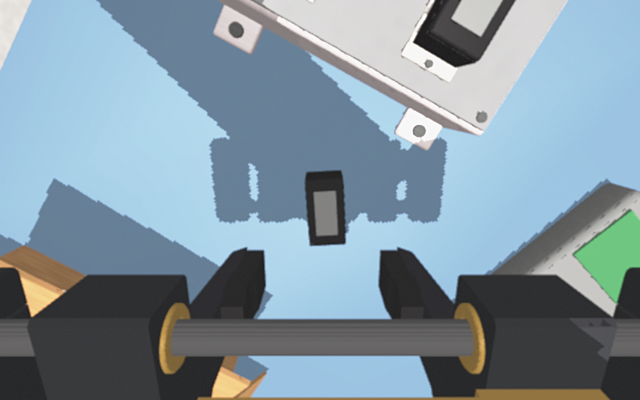

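View pics/t3.png

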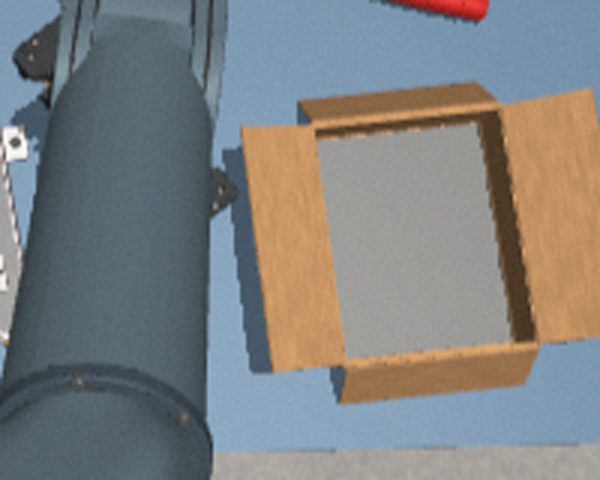

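Both flaps are well back. The loose cover's top is at (326,212) in the wrist view, about 3 mm along +y from the prediction. I grasp it.

>>> send_rows(
  series=[
    [-0.004,0.006,0.04,0,0,0],
    [-0.004,0.006,0.08,0,0,0],
    [-0.004,0.006,0.11,0,0,0],
    [-0.004,0.006,0.122,0,0,0],
    [-0.004,0.006,0.122,0,0,0],
  ],
)

```text
time: 5.85
position: [0.5964, -0.018, 0.0323]
ee_rot: [0.457, 0.889, -0.0, 0.0]
ft_force: [0.3, 0.2, 1.3]
opening: 0.698
grasp_force: 0.0
```

>>> send_rows(
  series=[
    [0,0,0,0,0,0],
    [0,0,0,0,0,0],
    [0,0,0,0,0,0],
    [0,0,0,0,0,0],
  ],
  fingers=-1,
  squeeze=30,
)

```text
time: 6.35
position: [0.5969, -0.0171, 0.0325]
ee_rot: [0.457, 0.89, 0.0, 0.0]
ft_force: [-0.4, 0.6, 3.2]
opening: 0.317
grasp_force: 30.0
```

>>> send_rows(
  series=[
    [0,0,-0.05,0,0,0],
    [0,0,-0.1,0,0,0],
    [0,0,-0.15,0,0,0],
  ],
)

```text
time: 6.72
position: [0.5962, -0.0172, 0.1835]
ee_rot: [0.457, 0.889, -0.0, -0.0]
ft_force: [-0.1, 0.2, -0.2]
opening: 0.312
grasp_force: 30.0
```

```bash
cat >> h.py <<'E'
cc=np.array([.5205,-.266]); ca=np.radians(4.3)
def cart(x,y): return cc+np.array([x*np.cos(ca)-y*np.sin(ca), x*np.sin(ca)+y*np.cos(ca)])
E
python3 -c "
from h import *
env.grab_frame('top')
print(env.get_obs()['position'],togo([*cart(-.05,-.04),.19],4.3),env.get_obs()['opening'])"
```

```text
[ 0.59984974 -0.017692    0.19010949] (array([-0.1641, -0.2725, -0.0012]), np.float64(31.271953950081326), np.float64(35.57195395008133)) 0.31459127366322864
```

>>> send_rows(
  series=[
    [-0.03,-0.05,0,0,0,8],
    [-0.06,-0.1,0,0,0,16],
    [-0.09,-0.15,0,0,0,24],
    [-0.12,-0.2,0,0,0,31.3],
    [-0.15,-0.25,0,0,0,31.3],
  ],
)

```text
time: 7.4
position: [0.4798, -0.286, 0.1819]
ee_rot: [0.68, 0.733, -0.0, 0.0]
ft_force: [0.5, -0.4, 0.1]
opening: 0.312
grasp_force: 30.0
```

```bash
python3 -c "
from h import *
env.grab_frame('top')
print(togo([*cart(-.05,-.04),.065],4.3),env.get_obs()['opening'])"
```

```text
(array([-0.0136, -0.0017,  0.1178]), np.float64(-0.567754192289172), np.float64(3.7322458077108234)) 0.31624477007309665
```

>>> send_rows(
  series=[
    [-0.013,-0.002,0.05,0,0,0],
    [-0.013,-0.002,0.1,0,0,0],
    [-0.013,-0.002,0.125,0,0,0],
    [-0.013,-0.002,0.138,0,0,0],
    [-0.013,-0.002,0.138,0,0,0],
  ],
)

```text
time: 8.07
position: [0.4795, -0.2976, 0.0437]
ee_rot: [0.68, 0.733, -0.0, -0.0]
ft_force: [1.2, -1.4, -0.3]
opening: 0.312
grasp_force: 30.0
```

>>> send_rows(
  series=[
    [0,0,0,0,0,0],
    [0,0,0,0,0,0],
    [0,0,0,0,0,0],
    [0,0,-0.04,0,0,0],
    [0,0,-0.1,0,0,0],
  ],
  fingers=-0.2,
)

```text
time: 8.7
position: [0.4787, -0.2971, 0.1442]
ee_rot: [0.68, 0.733, -0.0, -0.001]
ft_force: [1.1, -0.0, -0.2]
opening: 0.397
grasp_force: 0.0
```

```bash
cat >> h.py <<'E'
C={'A':(.5485,.302),'B':(.5745,.1345),'C':(.4635,.289),'D':(.4765,.2045)}
E
python3 -c "
from h import *
env.grab_frame('top')
print(togo([.4765,.2045,.17],8.7),env.get_obs()['opening'],env.get_obs()['joints'])"
```

```text
(array([ 0.5037,  0.0317, -0.0197]), np.float64(-4.457550345950935), np.float64(4.242449654049067)) 0.40024959726670034 [ 0.10205565  0.57652133  0.50508081  1.86937492 -0.384104    0.78362964
  0.88660001]
```

>>> send_rows(
  series=[
    [0.06,0.004,-0.03,0,0,-4.5],
    [0.12,0.008,-0.03,0,0,-4.5],
    [0.18,0.012,-0.03,0,0,-4.5],
    [0.24,0.015,-0.03,0,0,-4.5],
    [0.3,0.019,-0.03,0,0,-4.5],
  ],
  fingers=0.4,
)

```text
time: 9.38
position: [0.4759, 0.0047, 0.1746]
ee_rot: [0.651, 0.759, 0.001, 0.0]
ft_force: [1.2, -0.0, -0.1]
opening: 0.699
grasp_force: 0.0
```

>>> send_rows(
  series=[
    [0.06,0.009,0,0,0,0],
    [0.12,0.017,0,0,0,0],
    [0.16,0.023,0,0,0,0],
    [0.19,0.027,0,0,0,0],
    [0.19,0.027,0,0,0,0],
  ],
)

```text
time: 10.0
position: [0.4732, 0.1972, 0.1742]
ee_rot: [0.649, 0.761, 0.001, -0.0]
ft_force: [0.1, -0.3, 0.3]
opening: 0.7
grasp_force: 0.0
```

```bash
python3 -c "
from h import *
o=env.get_obs();ci=env.camera_info('wrist');im=env.grab_frame('wrist')
print(togo([.4765,.2045,.098],8.7),{k:w2px(ci,[*v,.104]).round() for k,v in C.items()})
crop(im,'w4',0,640,0,400,1)"
```

```text
(array([0.0089, 0.0045, 0.0762]), np.float64(0.2193194206647462), np.float64(8.919319420664745)) {'A': array([495.,  64.]), 'B': array([458., 337.]), 'C': array([331.,  63.]), 'D': array([329., 217.])}
```

View pics/w4.png

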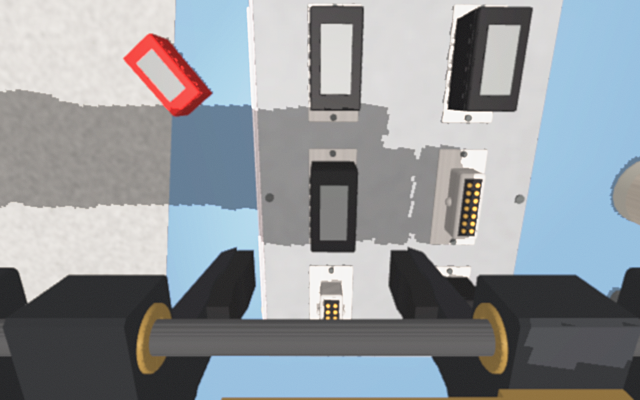

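The wrist view shows D's label at (334,212), C's at (335,59) and A's at (501,59). All are about 3 mm off the prediction along both +x and +y, so I apply that correction and grasp D.

>>> send_rows(
  series=[
    [0.0115,0.0075,0.03,0,0,0],
    [0.0115,0.0075,0.06,0,0,0],
    [0.0115,0.0075,0.076,0,0,0],
    [0.0115,0.0075,0.076,0,0,0],
  ],
)

```text
time: 10.55
position: [0.4789, 0.2056, 0.0975]
ee_rot: [0.651, 0.759, -0.001, -0.0]
ft_force: [0.6, 0.3, -0.1]
opening: 0.697
grasp_force: 0.0
```

>>> send_rows(
  series=[
    [0,0,0,0,0,0],
    [0,0,0,0,0,0],
    [0,0,0,0,0,0],
    [0,0,0,0,0,0],
  ],
  fingers=-1,
  squeeze=45,
)

```text
time: 11.05
position: [0.4793, 0.2073, 0.0985]
ee_rot: [0.651, 0.759, 0.0, 0.0]
ft_force: [-0.2, -0.1, 4.1]
opening: 0.312
grasp_force: 45.0
```

>>> send_rows(
  series=[
    [0,0,-0.01,0,0,0],
    [0,0,-0.02,0,0,0],
    [0,0,-0.05,0,0,0],
    [0,0,-0.09,0,0,0],
    [0,0,-0.09,0,0,0],
  ],
)

```text
time: 11.68
position: [0.4811, 0.2079, 0.1913]
ee_rot: [0.651, 0.759, 0.003, 0.001]
ft_force: [0.5, -0.3, -0.7]
opening: 0.315
grasp_force: 45.0
```

```bash
sed -i '$d' h.py; cat >> h.py <<'E'
C={'A':(.551,.305),'B':(.577,.1375),'C':(.466,.292),'D':(.479,.2075)}
E
python3 -c "
from h import *
crop(env.grab_frame('scene'),'s5',250,460,90,250,3)
print(togo([*cart(.005,-.04),.19],4.3),env.get_obs()['opening'])"
```

```text
(array([-0.5145, -0.0307, -0.0012]), np.float64(4.521322555871279), np.float64(8.821322555871273)) 0.3131921657995122
```

>>> send_rows(
  series=[
    [-0.06,-0.004,0,0,0,4.5],
    [-0.12,-0.007,0,0,0,4.5],
    [-0.18,-0.011,0,0,0,4.5],
    [-0.24,-0.014,0,0,0,4.5],
    [-0.3,-0.018,0,0,0,4.5],
  ],
)

```text
time: 12.35
position: [0.5067, -0.0937, 0.1873]
ee_rot: [0.68, 0.733, -0.0, -0.001]
ft_force: [1.4, -1.0, -0.5]
opening: 0.314
grasp_force: 45.0
```

>>> send_rows(
  series=[
    [-0.06,0.001,0,0,0,0],
    [-0.12,0.002,0,0,0,0],
    [-0.17,0.003,0,0,0,0],
    [-0.215,0.004,0,0,0,0],
    [-0.215,0.004,0,0,0,0],
  ],
)

```text
time: 12.98
position: [0.5257, -0.3103, 0.1872]
ee_rot: [0.682, 0.731, -0.001, 0.0]
ft_force: [0.3, 0.2, -1.0]
opening: 0.31
grasp_force: 45.0
```

```bash
python3 -c "
from h import *
env.grab_frame('top')
print(togo([*cart(.005,-.04),.043],4.3),env.get_obs()['opening'])"
```

```text
(array([0.0016, 0.0026, 0.144 ]), np.float64(-0.1539473275600045), np.float64(4.146052672439996)) 0.3169699296806675
```

>>> send_rows(
  series=[
    [0.001,0.002,0.05,0,0,0],
    [0.001,0.002,0.1,0,0,0],
    [0.001,0.002,0.135,0,0,0],
    [0.001,0.002,0.147,0,0,0],
    [0.001,0.002,0.147,0,0,0],
  ],
)

```text
time: 13.65
position: [0.5295, -0.3039, 0.0409]
ee_rot: [0.68, 0.734, 0.0, -0.001]
ft_force: [0.4, 0.6, 0.1]
opening: 0.317
grasp_force: 45.0
```

>>> send_rows(
  series=[
    [0,0,0,0,0,0],
    [0,0,0,0,0,0],
    [0,0,0,0,0,0],
    [0,0,-0.06,0,0,0],
    [0,0,-0.12,0,0,0],
  ],
  fingers=-0.2,
)

```text
time: 14.28
position: [0.5291, -0.3048, 0.1623]
ee_rot: [0.68, 0.733, -0.0, -0.0]
ft_force: [0.8, -0.9, 0.7]
opening: 0.398
grasp_force: 0.0
```

```bash
python3 -c "
from h import *
env.grab_frame('top')
print(togo([*C['B'],.175],8.7),env.get_obs()['opening'],env.get_obs()['position'])"
```

```text
(array([ 0.4408,  0.0773, -0.0061]), np.float64(-4.4513003141485825), np.float64(4.248699685851416)) 0.39997708929488845 [ 0.5325629  -0.30783484  0.17056843]
```

>>> send_rows(
  series=[
    [0.06,0.01,-0.01,0,0,-4.5],
    [0.12,0.02,-0.01,0,0,-4.5],
    [0.18,0.03,-0.01,0,0,-4.5],
    [0.24,0.04,-0.01,0,0,-4.5],
    [0.3,0.05,-0.01,0,0,-4.5],
  ],
  fingers=0.4,
)

```text
time: 14.95
position: [0.5569, -0.0001, 0.1714]
ee_rot: [0.651, 0.759, 0.0, 0.0]
ft_force: [0.5, -0.6, 0.4]
opening: 0.7
grasp_force: 0.0
```

>>> send_rows(
  series=[
    [0.05,0.014,0,0,0,0],
    [0.1,0.028,0,0,0,0],
    [0.138,0.038,0,0,0,0],
    [0.138,0.038,0,0,0,0],
    [0.138,0.038,0,0,0,0],
  ],
)

```text
time: 15.58
position: [0.5731, 0.1391, 0.1711]
ee_rot: [0.651, 0.759, -0.0, 0.0]
ft_force: [0.2, -0.6, 0.1]
opening: 0.7
grasp_force: 0.0
```

```bash
python3 -c "
from h import *
o=[]
for i in range(3): env.grab_frame('top'); o.append(togo([*C['B'],.098],8.7))
print(o)"
```

```text
[(array([-0.0014,  0.0036,  0.0732]), np.float64(0.0038754759512755754), np.float64(8.70387547595128)), (array([-0.0013,  0.0036,  0.0732]), np.float64(-0.021816210855917006), np.float64(8.678183789144075)), (array([-0.0014,  0.0036,  0.0732]), np.float64(-0.024837832891293488), np.float64(8.675162167108704))]
```

>>> send_rows(
  series=[
    [-0.001,0.0035,0.03,0,0,0],
    [-0.001,0.0035,0.06,0,0,0],
    [-0.001,0.0035,0.073,0,0,0],
    [-0.001,0.0035,0.073,0,0,0],
  ],
)

```text
time: 16.23
position: [0.5765, 0.1389, 0.0977]
ee_rot: [0.651, 0.759, -0.001, -0.0]
ft_force: [-0.1, -0.4, 0.5]
opening: 0.7
grasp_force: 0.0
```

>>> send_rows(
  series=[
    [0,0,0,0,0,0],
    [0,0,0,0,0,0],
    [0,0,0,0,0,0],
    [0,0,0,0,0,0],
  ],
  fingers=-1,
)

```text
time: 16.73
position: [0.5768, 0.1398, 0.0985]
ee_rot: [0.651, 0.759, 0.0, -0.0]
ft_force: [-1.0, -0.2, 4.5]
opening: 0.314
grasp_force: 45.0
```

>>> send_rows(
  series=[
    [0,0,-0.01,0,0,0],
    [0,0,-0.02,0,0,0],
    [0,0,-0.05,0,0,0],
    [0,0,-0.09,0,0,0],
    [0,0,-0.09,0,0,0],
  ],
)

```text
time: 17.35
position: [0.579, 0.1399, 0.1918]
ee_rot: [0.651, 0.759, 0.003, 0.002]
ft_force: [0.5, -1.1, -1.3]
opening: 0.316
grasp_force: 45.0
```

```bash
python3 -c "
from h import *
env.grab_frame('top')
print(togo([*cart(.058,-.04),.19],4.3),env.get_obs()['opening'])"
```

```text
(array([-0.4368, -0.064 , -0.0007]), np.float64(4.514601187748411), np.float64(8.814601187748417)) 0.3135509877071299
```

>>> send_rows(
  series=[
    [-0.06,-0.009,0,0,0,4.5],
    [-0.12,-0.018,0,0,0,4.5],
    [-0.18,-0.026,0,0,0,4.5],
    [-0.24,-0.035,0,0,0,4.5],
    [-0.3,-0.044,0,0,0,4.5],
  ],
)

```text
time: 18.02
position: [0.5785, -0.165, 0.1872]
ee_rot: [0.68, 0.733, -0.0, -0.001]
ft_force: [0.1, -0.8, -0.4]
opening: 0.312
grasp_force: 45.0
```

>>> send_rows(
  series=[
    [-0.05,-0.003,0,0,0,0],
    [-0.1,-0.006,0,0,0,0],
    [-0.138,-0.009,0,0,0,0],
    [-0.138,-0.009,0,0,0,0],
  ],
)

```text
time: 18.52
position: [0.5786, -0.3058, 0.1872]
ee_rot: [0.682, 0.731, -0.001, -0.0]
ft_force: [0.4, 0.3, -0.9]
opening: 0.313
grasp_force: 45.0
```

```bash
python3 -c "
from h import *
env.grab_frame('top')
print(togo([*cart(.058,-.04),.04],4.3),env.get_obs()['opening'])"
```

```text
(array([0.0011, 0.0022, 0.147 ]), np.float64(-0.14058184692969178), np.float64(4.159418153070307)) 0.3149179615314087
```

>>> send_rows(
  series=[
    [0.001,0.002,0.05,0,0,0],
    [0.001,0.002,0.1,0,0,0],
    [0.001,0.002,0.135,0,0,0],
    [0.001,0.002,0.147,0,0,0],
    [0.001,0.002,0.147,0,0,0],
  ],
)

```text
time: 19.2
position: [0.5827, -0.2996, 0.0408]
ee_rot: [0.68, 0.734, 0.0, -0.001]
ft_force: [0.2, -0.2, -0.3]
opening: 0.316
grasp_force: 45.0
```

>>> send_rows(
  series=[
    [0,0,0,0,0,0],
    [0,0,0,0,0,0],
    [0,0,0,0,0,0],
    [0,0,-0.06,0,0,0],
    [0,0,-0.12,0,0,0],
  ],
  fingers=-0.2,
)

```text
time: 19.82
position: [0.5822, -0.3006, 0.1623]
ee_rot: [0.68, 0.733, -0.0, -0.0]
ft_force: [1.3, -0.2, 0.5]
opening: 0.401
grasp_force: 0.0
```

```bash
python3 -c "
from h import *
env.grab_frame('top')
print(togo([*C['C'],.175],8.7),env.get_obs()['opening'],env.get_obs()['position'])"
```

```text
(array([ 0.6027, -0.0753, -0.0079]), np.float64(-4.430188339428938), np.float64(4.269811660571063)) 0.4015751889204538 [ 0.58596129 -0.30346379  0.17125368]
```

>>> send_rows(
  series=[
    [0.06,-0.008,-0.01,0,0,-4.5],
    [0.12,-0.015,-0.01,0,0,-4.5],
    [0.18,-0.022,-0.01,0,0,-4.5],
    [0.24,-0.03,-0.01,0,0,-4.5],
    [0.3,-0.038,-0.01,0,0,-4.5],
  ],
  fingers=0.4,
)

```text
time: 20.5
position: [0.5218, -0.0025, 0.1714]
ee_rot: [0.651, 0.759, 0.001, 0.0]
ft_force: [0.7, 1.1, -0.1]
opening: 0.698
grasp_force: 0.0
```

>>> send_rows(
  series=[
    [0.061,-0.003,0,0,0,0],
    [0.122,-0.006,0,0,0,0],
    [0.183,-0.009,0,0,0,0],
    [0.244,-0.012,0,0,0,0],
    [0.305,-0.014,0,0,0,0],
  ],
)

```text
time: 21.12
position: [0.4611, 0.2969, 0.1715]
ee_rot: [0.651, 0.759, 0.001, 0.0]
ft_force: [1.0, -0.4, 0.1]
opening: 0.703
grasp_force: 0.0
```

```bash
python3 -c "
from h import *
for i in range(3): env.grab_frame('top')
print(togo([*C['C'],.098],8.7))"
```

```text
(array([-0.0078,  0.0046,  0.073 ]), np.float64(0.5117193094637855), np.float64(9.211719309463788))
```

>>> send_rows(
  series=[
    [-0.007,0.0045,0.03,0,0,0],
    [-0.007,0.0045,0.06,0,0,0],
    [-0.007,0.0045,0.073,0,0,0],
    [-0.007,0.0045,0.073,0,0,0],
  ],
)

```text
time: 21.78
position: [0.4671, 0.2876, 0.0978]
ee_rot: [0.651, 0.759, -0.001, 0.0]
ft_force: [-0.7, 0.5, 0.1]
opening: 0.699
grasp_force: 0.0
```

>>> send_rows(
  series=[
    [0,0,0,0,0,0],
    [0,0,0,0,0,0],
    [0,0,0,0,0,0],
    [0,0,0,0,0,0],
  ],
  fingers=-1,
)

```text
time: 22.28
position: [0.4669, 0.2888, 0.0984]
ee_rot: [0.651, 0.759, 0.0, -0.0]
ft_force: [-2.2, -0.6, 4.1]
opening: 0.314
grasp_force: 45.0
```

>>> send_rows(
  series=[
    [0,0,-0.01,0,0,0],
    [0,0,-0.02,0,0,0],
    [0,0,-0.05,0,0,0],
    [0,0,-0.09,0,0,0],
    [0,0,-0.09,0,0,0],
  ],
)

```text
time: 22.9
position: [0.4691, 0.2896, 0.1916]
ee_rot: [0.651, 0.759, 0.003, 0.001]
ft_force: [0.2, -0.4, -1.0]
opening: 0.311
grasp_force: 45.0
```

```bash
python3 -c "
from h import *
env.grab_frame('top')
print(togo([*cart(-.035,.04),.19],4.3),env.get_obs()['opening'])"
```

```text
(array([-0.5141, -0.0649, -0.0014]), np.float64(4.5171556740161805), np.float64(8.817155674016174)) 0.31249632394616667
```

>>> send_rows(
  series=[
    [-0.06,-0.008,0,0,0,4.5],
    [-0.12,-0.015,0,0,0,4.5],
    [-0.18,-0.023,0,0,0,4.5],
    [-0.24,-0.03,0,0,0,4.5],
    [-0.3,-0.038,0,0,0,4.5],
  ],
)

```text
time: 23.58
position: [0.4748, -0.0154, 0.1875]
ee_rot: [0.68, 0.733, -0.0, -0.0]
ft_force: [0.0, -0.2, -0.7]
opening: 0.315
grasp_force: 45.0
```

>>> send_rows(
  series=[
    [-0.06,-0.003,0,0,0,0],
    [-0.12,-0.006,0,0,0,0],
    [-0.17,-0.008,0,0,0,0],
    [-0.215,-0.01,0,0,0,0],
    [-0.215,-0.01,0,0,0,0],
  ],
)

```text
time: 24.2
position: [0.4803, -0.2327, 0.1876]
ee_rot: [0.682, 0.731, -0.001, 0.0]
ft_force: [0.4, 0.7, 0.7]
opening: 0.314
grasp_force: 45.0
```

```bash
python3 -c "
from h import *
env.grab_frame('top')
print(togo([*cart(-.035,.04),.04],4.3),env.get_obs()['opening'])"
```

```text
(array([0.0012, 0.0022, 0.1473]), np.float64(-0.17359849740587663), np.float64(4.126401502594123)) 0.31182545803723294
```

>>> send_rows(
  series=[
    [0,0.002,0.05,0,0,0],
    [0,0.002,0.1,0,0,0],
    [0,0.002,0.135,0,0,0],
    [0,0.002,0.147,0,0,0],
    [0,0.002,0.147,0,0,0],
  ],
)

```text
time: 24.88
position: [0.4836, -0.2277, 0.0409]
ee_rot: [0.68, 0.734, -0.0, -0.001]
ft_force: [-1.1, -0.3, 0.3]
opening: 0.313
grasp_force: 45.0
```

>>> send_rows(
  series=[
    [0,0,0,0,0,0],
    [0,0,0,0,0,0],
    [0,0,0,0,0,0],
    [0,0,-0.06,0,0,0],
    [0,0,-0.12,0,0,0],
  ],
  fingers=-0.2,
)

```text
time: 25.5
position: [0.4833, -0.2286, 0.1624]
ee_rot: [0.68, 0.733, -0.0, -0.0]
ft_force: [1.3, -0.6, 0.4]
opening: 0.405
grasp_force: 0.0
```

```bash
python3 -c "
from h import *
env.grab_frame('top')
print(togo([*C['A'],.175],8.7),env.get_obs()['opening'],env.get_obs()['position'])"
```

```text
(array([ 0.5298,  0.1037, -0.0065]), np.float64(-4.485118944962949), np.float64(4.214881055037051)) 0.40277866423338604 [ 0.48661232 -0.23097762  0.16945714]
```

>>> send_rows(
  series=[
    [0.058,0.012,-0.01,0,0,-4.5],
    [0.116,0.023,-0.01,0,0,-4.5],
    [0.174,0.035,-0.01,0,0,-4.5],
    [0.232,0.046,-0.01,0,0,-4.5],
    [0.29,0.057,-0.01,0,0,-4.5],
  ],
  fingers=0.4,
)

```text
time: 26.18
position: [0.5189, 0.0668, 0.1715]
ee_rot: [0.651, 0.759, 0.0, 0.0]
ft_force: [0.6, 0.0, 0.4]
opening: 0.706
grasp_force: 0.0
```

>>> send_rows(
  series=[
    [0.055,0.015,0,0,0,0],
    [0.11,0.03,0,0,0,0],
    [0.165,0.046,0,0,0,0],
    [0.21,0.06,0,0,0,0],
    [0.234,0.066,0,0,0,0],
  ],
)

```text
time: 26.8
position: [0.5476, 0.3097, 0.171]
ee_rot: [0.649, 0.76, 0.001, -0.0]
ft_force: [-0.0, -0.2, 0.1]
opening: 0.699
grasp_force: 0.0
```

```bash
python3 -c "
from h import *
for i in range(3): env.grab_frame('top')
print(togo([*C['A'],.098],8.7))"
```

```text
(array([-0.0024,  0.003 ,  0.0729]), np.float64(0.23948432459883406), np.float64(8.939484324598839))
```

>>> send_rows(
  series=[
    [-0.002,0.003,0.03,0,0,0],
    [-0.002,0.003,0.06,0,0,0],
    [-0.002,0.003,0.073,0,0,0],
    [-0.002,0.003,0.073,0,0,0],
  ],
)

```text
time: 27.45
position: [0.5512, 0.3032, 0.0978]
ee_rot: [0.651, 0.759, -0.001, 0.0]
ft_force: [0.3, -0.3, -0.1]
opening: 0.703
grasp_force: 0.0
```

>>> send_rows(
  series=[
    [0,0,0,0,0,0],
    [0,0,0,0,0,0],
    [0,0,0,0,0,0],
    [0,0,0,0,0,0],
  ],
  fingers=-1,
)

```text
time: 27.95
position: [0.5514, 0.3049, 0.0985]
ee_rot: [0.651, 0.759, 0.0, -0.0]
ft_force: [-0.6, -0.3, 3.3]
opening: 0.313
grasp_force: 45.0
```

>>> send_rows(
  series=[
    [0,0,-0.01,0,0,0],
    [0,0,-0.02,0,0,0],
    [0,0,-0.05,0,0,0],
    [0,0,-0.09,0,0,0],
    [0,0,-0.09,0,0,0],
  ],
)

```text
time: 28.58
position: [0.5535, 0.3054, 0.1921]
ee_rot: [0.651, 0.759, 0.003, 0.001]
ft_force: [-0.6, 0.7, -0.9]
opening: 0.312
grasp_force: 45.0
```

```bash
python3 -c "
from h import *
env.grab_frame('top')
print(togo([*cart(.035,.04),.19],4.3),env.get_obs()['opening'])"
```

```text
(array([-0.5224, -0.0808, -0.001 ]), np.float64(4.514258187137457), np.float64(8.814258187137456)) 0.3138942720053042
```

>>> send_rows(
  series=[
    [-0.06,-0.009,0,0,0,4.5],
    [-0.12,-0.018,0,0,0,4.5],
    [-0.18,-0.028,0,0,0,4.5],
    [-0.24,-0.037,0,0,0,4.5],
    [-0.3,-0.046,0,0,0,4.5],
  ],
)

```text
time: 29.25
position: [0.5509, -0.0005, 0.1874]
ee_rot: [0.68, 0.733, -0.0, -0.001]
ft_force: [1.6, 1.1, 0.0]
opening: 0.312
grasp_force: 45.0
```

>>> send_rows(
  series=[
    [-0.06,-0.005,0,0,0,0],
    [-0.12,-0.01,0,0,0,0],
    [-0.18,-0.014,0,0,0,0],
    [-0.223,-0.0175,0,0,0,0],
    [-0.223,-0.0175,0,0,0,0],
  ],
)

```text
time: 29.88
position: [0.5494, -0.2269, 0.1876]
ee_rot: [0.682, 0.731, -0.001, 0.0]
ft_force: [0.6, 0.8, -0.3]
opening: 0.315
grasp_force: 45.0
```

```bash
python3 -c "
from h import *
env.grab_frame('top')
print(togo([*cart(.035,.04),.04],4.3),env.get_obs()['opening'])"
```

```text
(array([0.0002, 0.0026, 0.1472]), np.float64(-0.16895648771158278), np.float64(4.131043512288415)) 0.31269165160291695
```

>>> send_rows(
  series=[
    [0,0.002,0.05,0,0,0],
    [0,0.002,0.1,0,0,0],
    [0,0.002,0.135,0,0,0],
    [0,0.002,0.147,0,0,0],
    [0,0.002,0.147,0,0,0],
  ],
)

```text
time: 30.55
position: [0.5532, -0.2213, 0.0408]
ee_rot: [0.68, 0.734, -0.0, -0.001]
ft_force: [-0.2, 0.3, -0.2]
opening: 0.313
grasp_force: 45.0
```

>>> send_rows(
  series=[
    [0,0,0,0,0,0],
    [0,0,0,0,0,0],
    [0,0,0,0,0,0],
    [0,0,-0.06,0,0,0],
    [0,0,-0.12,0,0,0],
  ],
  fingers=-0.2,
)

```text
time: 31.18
position: [0.5528, -0.2223, 0.1624]
ee_rot: [0.68, 0.733, -0.0, -0.0]
ft_force: [1.4, 0.5, 0.1]
opening: 0.399
grasp_force: 0.0
```

>>> send_rows(
  series=[
    [0.05,0,-0.03,0,0,0],
    [0.1,-0.01,-0.04,0,0,0],
    [0.15,-0.02,-0.04,0,0,0],
    [0.18,-0.035,-0.04,0,0,0],
    [0.18,-0.035,-0.04,0,0,0],
  ],
  fingers=-1,
)

```text
time: 31.8
position: [0.5038, -0.0429, 0.2011]
ee_rot: [0.678, 0.735, 0.0, -0.001]
ft_force: [0.5, -0.0, 0.9]
opening: 0.006
grasp_force: 0.0
```

```bash
python3 -c "
from h import *
im=env.grab_frame('top');crop(im,'t6',190,500,140,310,2.55)
for y in (.17,.15): print(togo([*cart(0,y),.09],4.3))
ci=env.camera_info('top')
for s in(1,-1):
  for th in(2.0,2.2,2.4,2.6): print(s,th,(w2px(ci,[*cart(0,s*(.082-.075*np.cos(th))),.062+.075*np.sin(th)])-[190,140])*2.55)"
```

```text
(array([-0.0519, -0.001 ,  0.1114]), np.float64(0.12092616336087758), np.float64(4.420926163360871))
(array([-0.0719, -0.001 ,  0.1114]), np.float64(0.12092616336087758), np.float64(4.420926163360871))
1 2.0 [538.49616039 227.01653112]
1 2.2 [523.63727771 229.24062077]
1 2.4 [510.46330524 231.51468967]
1 2.6 [499.52425348 233.73520513]
-1 2.0 [777.99630616 202.95553981]
-1 2.2 [788.72870821 202.60857853]
-1 2.4 [796.53996571 202.77430531]
-1 2.6 [801.15250624 203.4323346 ]
```

View pics/t6.png

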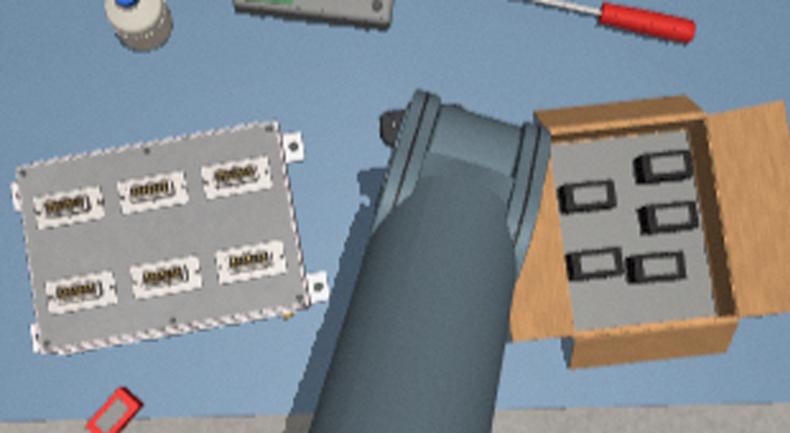

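All five covers stand in the carton and the unit is bare. The left flap is at about 2.6 rad. I fold the left flap in first.

>>> send_rows(
  series=[
    [-0.02,0,0.03,0,0,0],
    [-0.042,0,0.06,0,0,0],
    [-0.042,0,0.09,0,0,0],
    [-0.042,0,0.104,0,0,0],
    [-0.042,0,0.104,0,0,0],
  ],
)

```text
time: 32.48
position: [0.5078, -0.0881, 0.0967]
ee_rot: [0.68, 0.733, -0.0, -0.0]
ft_force: [0.3, 0.5, 0.8]
opening: 0.002
grasp_force: 0.0
```

>>> send_rows(
  series=[
    [-0.025,0,-0.005,0,0,0],
    [-0.05,0,-0.01,0,0,0],
    [-0.07,0,-0.015,0,0,0],
    [-0.085,0,-0.02,0,0,0],
    [-0.1,0,-0.02,0,0,0],
  ],
)

```text
time: 33.1
position: [0.5162, -0.1887, 0.1183]
ee_rot: [0.68, 0.733, 0.0, 0.001]
ft_force: [0.2, 0.3, 0.1]
opening: 0.005
grasp_force: 0.3
```

>>> send_rows(
  series=[
    [-0.02,0,0,0,0,0],
    [-0.04,0,0.005,0,0,0],
    [-0.05,0,0.02,0,0,0],
    [-0.05,0,0.032,0,0,0],
    [-0.05,0,0.032,0,0,0],
  ],
)

```text
time: 33.72
position: [0.5182, -0.236, 0.0835]
ee_rot: [0.68, 0.733, -0.0, -0.001]
ft_force: [-0.3, -0.5, 0.7]
opening: 0.006
grasp_force: 0.0
```

```bash
python3 -c "
from h import *
print(env.get_obs()['ft_force'],togo([*cart(0,.03),.085],4.3))
crop(env.grab_frame('scene'),'s7',100,300,180,340,3)"
```

```text
[-0.2590427  -0.47871136  0.71917066] (array([-0.0001,  0.    , -0.0015]), np.float64(0.03620909452268961), np.float64(4.336209094522686))
```

View pics/s7.png

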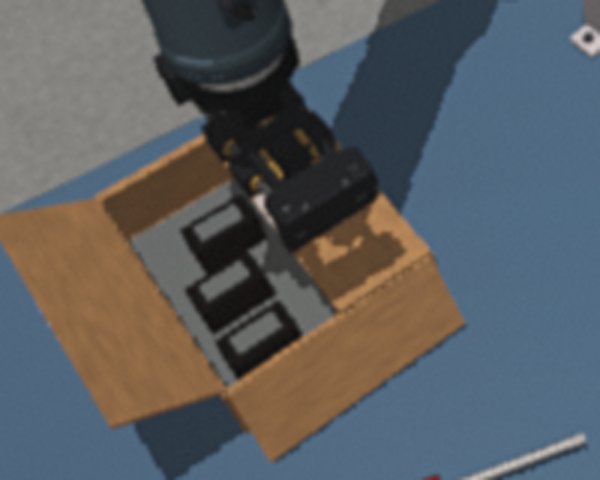

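The left flap is down. I do the same, mirrored, for the right flap.

>>> send_rows(
  series=[
    [0,0,-0.05,0,0,0],
    [0,0,-0.1,0,0,0],
    [-0.05,0,-0.125,0,0,0],
    [-0.105,0,-0.125,0,0,0],
    [-0.16,0,-0.125,0,0,0],
  ],
)

```text
time: 34.4
position: [0.5323, -0.3971, 0.2111]
ee_rot: [0.679, 0.734, 0.001, 0.001]
ft_force: [1.0, 0.1, 0.3]
opening: 0.005
grasp_force: 0.0
```

>>> send_rows(
  series=[
    [-0.06,0,0,0,0,0],
    [-0.06,0,0.03,0,0,0],
    [-0.06,0,0.07,0,0,0],
    [-0.06,0,0.1,0,0,0],
    [-0.06,0,0.112,0,0,0],
  ],
)

```text
time: 35.02
position: [0.5355, -0.4549, 0.0963]
ee_rot: [0.68, 0.734, 0.0, -0.001]
ft_force: [0.3, 0.5, 0.5]
opening: 0.006
grasp_force: 0.0
```

```bash
python3 -c "
from h import *
print(env.get_obs()['ft_force'],togo([*cart(0,-.08),.117],4.3))"
```

```text
[0.30050857 0.5205573  0.49223968] (array([ 0.1096, -0.0007, -0.0204]), np.float64(0.06148907085234612), np.float64(4.361489070852341))
```

>>> send_rows(
  series=[
    [0.03,0,-0.005,0,0,0],
    [0.06,0,-0.01,0,0,0],
    [0.08,0,-0.015,0,0,0],
    [0.095,0,-0.02,0,0,0],
    [0.11,0,-0.02,0,0,0],
  ],
)

```text
time: 35.65
position: [0.5279, -0.3454, 0.1183]
ee_rot: [0.68, 0.734, 0.0, 0.0]
ft_force: [0.4, -0.2, 0.4]
opening: 0.005
grasp_force: 0.3
```

>>> send_rows(
  series=[
    [0.02,0,0,0,0,0],
    [0.04,0,0.005,0,0,0],
    [0.05,0,0.02,0,0,0],
    [0.05,0,0.032,0,0,0],
    [0.05,0,0.032,0,0,0],
  ],
)

```text
time: 36.28
position: [0.5227, -0.297, 0.0846]
ee_rot: [0.68, 0.733, -0.001, -0.001]
ft_force: [-0.3, -0.4, 0.2]
opening: 0.007
grasp_force: 0.0
```

>>> send_rows(
  series=[
    [0,0,-0.05,0,0,0],
    [0,0,-0.1,0,0,0],
    [0.06,0,-0.14,0,0,0],
    [0.12,0,-0.14,0,0,0],
    [0.18,0,-0.14,0,0,0],
  ],
)

```text
time: 36.9
position: [0.5108, -0.1199, 0.2271]
ee_rot: [0.681, 0.733, 0.001, 0.001]
ft_force: [0.7, -0.6, 0.0]
opening: 0.003
grasp_force: 0.0
```

>>> send_rows(
  series=[
    [0.06,0,0,0,0,0],
    [0.12,0,0,0,0,0],
    [0.15,0,0,0,0,0],
    [0.15,0,0,0,0,0],
  ],
)

```text
time: 37.4
position: [0.4994, 0.031, 0.2261]
ee_rot: [0.679, 0.734, 0.0, -0.0]
ft_force: [0.7, -0.9, 0.2]
opening: 0.004
grasp_force: 0.0
```

```bash
python3 -c "
from h import *
a=cv2.resize(env.grab_frame('top')[150:310,370:500],None,fx=3,fy=3)
b=cv2.resize(env.grab_frame('scene')[180:340,100:270],None,fx=3,fy=3)[:a.shape[0]]
crop(np.hstack([a,b])[:,:800],'f8',0,800,0,480,.85)"
```

```text
(no output)
```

View pics/f8.png

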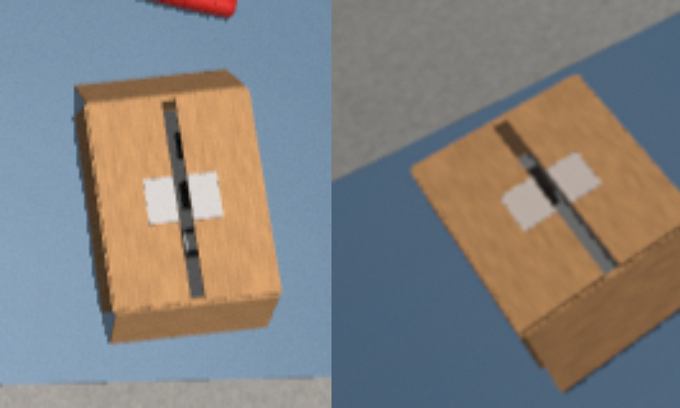

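Both flaps lie flat with the narrow gap between them, and the arm is clear of everything. I hand in.

```bash
python3 -c "
from h import *
print(env.sign_off())"
```

```text
the job is handed in; nothing more can be done
None
```

The job is handed in, though `sign_off()` returned no verdict: all five covers (four from the unit, one from the bench) are in the carton, both flaps look flat, and I didn't touch the bottle, multimeter or screwdriver.

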